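# Show the next steps of raising a copper bowl

### The job

Show the apprentice what to use for raising a copper bowl, by pointing down with the fingertips from just above each thing (2 to 5 cm clear of it), keeping still for two seconds each time: first the largest hollow of the steel doming block, then the head of the ball-pein hammer (one wide round face, one small ball), then the top of the stake with the wide mushroom-shaped head. Touch and move nothing at all, and do not bring the fingertips down close to the other hammers' heads or the other stakes' tops. Finish with the hand still pointing at the mushroom stake.

Things in the scene. Friction and masses are not known exactly. Their poses are not given: they have to be found in the camera images.
- big_hollow (a point): Centre of the mouth, level with the block's top face, of the largest hollow (round, 40 mm across, 20 mm deep) in the steel doming block: a bolted-down block 120 x 70 x 35 mm high, lying anywhere round in yaw, with seven hollows in two rows, the others 28, 20, 14, 12, 12 and 10 mm across; the nearest other centre is 34 mm away. z is up.
- ball_hammer_head (a point): Point just over the middle of the ball-pein hammer's head, about 35 mm above the bench (the metal itself tops out about 30 mm high there, 36 mm at the wide face). Loose, leaning 4 degrees to its ball: steel head 90 mm long along its y, round face 36 mm across at +y, 26 mm ball at -y; wooden handle 22 mm thick, 270 mm to -x, roughly towards the robot. z is up.
- mushroom_stake_top (a point): Highest point, 130 mm above the bench, of the mushroom stake: a shallow steel dome 64 mm across and 34 mm tall with its neck, in a blue cast holder bolted to the bench (base 90 x 90 x 12 mm, tapered round column). z is up.
- ball_stake_top (a point): Highest point, 130 mm above the bench, of another stake: a steel ball 30 mm across in the same kind of blue holder. Not to be pointed at.
- flat_stake_top (a point): Centre of the top, 130 mm above the bench, of another stake: a flat square steel head 56 x 56 x 22 mm in the same kind of blue holder. Not to be pointed at.
- square_hammer_head (a point): Top of the middle of the head, 26 mm above the bench, of another loose hammer: steel head, a square bar 26 x 26 x 96 mm lying along its y, handle as the first. Not to be pointed at.
- barrel_mallet_head (a point): Top of the middle of the head, 58 mm above the bench, of a loose wooden mallet: round barrel head 58 mm across and 96 mm long lying along its y, handle as the others. Not to be pointed at.
- copper_disc: Loose copper disc, 60 mm across, 4 mm thick, flat on the bench between the hammers and the doming block; origin at the centre of its underside. A bystander.
- punch_bowl: Low steel bowl of punches, fixed, 140 mm across, 40 mm high, the punches sticking up to about 90 mm; origin at the centre of its underside. On the robot's right, beyond the hammers. A bystander.
- drawplate: Steel drawplate, fixed, 50 x 180 x 8 mm, lying flat at the near left; origin at the centre of its underside. A bystander.
- vise: Bench vise bolted at the left side, about 330 mm long and 165 mm high; origin at the centre of its underside. A bystander, as are the polishing motor on the right side and the small chest of drawers at the near left, all fixed and under 200 mm high.
Things that resemble listed ones, but are neither listed nor needed, are in the scene too. Leave any pink look-alike of the part that bears big_hollow alone. Leave any green look-alike of the part that bears mushroom_stake_top alone.

How it is judged:
By the outcome, as a careful person would: the job done as asked, in the order asked, and still so for the second after the job is handed in, with the robot touching nothing.
It also fails if it takes over 56 s, if anything falls off the work surface, if the arm or the gripper's body presses on something with over 40 N, if the wrist force passes 120 N, or if a joint passes its speed limit or range.

### The arm

A 6-joint arm with a two-finger parallel gripper is mounted at the origin on the work surface. World frame = base frame: x ahead of the robot, y to its left, z up, the work surface at z = 0. Lengths are in m, angles in rad, forces in N, time in s.
With the tool pointing down it reaches from about 0.325 to 1 m from the base axis. Payload 5.1 kg.
Tool frame: the origin (TCP) lies between the finger pads, 19 mm behind the fingertips; this is the grasp point; z points along the fingers, y is the line along which they close (so a half turn about z gives the same grasp; the last joint's range is limited). The gripper opens to 85 mm and grips with 20 to 120 N. Pads are 22 mm wide; open, the fingers measure 114 mm over their backs; the gripper's body (76 mm by 85 mm) begins 54 mm behind the grasp point. The pads swing forward as they close: fully open they stand 13 mm farther back than shut.
Start: joints at [1.095, 0.124, 1.65, -0, 1.367, -0.083], TCP at [0.249, 0.6, 0.25] pointing down, gripper open.
Joint ranges: [-2.61, 2.61], [-1.02, 2.33], [0.03, 2.71], [-1.35, 4.49], [0.32, 2.68], [-2.91, 2.91]. Speed limits (rad/s): [2.57, 2.57, 3.14, 3.14, 3.14, 3.14].

### API

Orientations are given as [roll, pitch, yaw] about the fixed x, y, z axes, in that order (R = Rz(yaw) Ry(pitch) Rx(roll)).
In Python, from workcell import arm gives the robot as it stands. The module is installed in compiled form; this text tells all that it offers.
- The arm moves only by the tool step_arm, never from a script. Its argument "moves" is a list of rows, each a list of 7 numbers: the finger opening in mm, from 0 to 85.4, then the shift along the tool's x, y, z as a fraction of full scale, then the turn, a rotation vector about the tool's x, y, z as a fraction of full scale. In form: [[jaw, tx, ty, tz, rx, ry, rz], ...]. A call has 1 to 20 rows; each row is the pose to reach, as a shift and turn from the pose commanded when the call began, along the tool's axes at that moment, turning the shorter way round; what a row does not reach only later rows make up. Full scale, the value 1, is 0.1 m for a shift and 180 degrees for a turn. A row lasts 1/12 s, in which the tool goes at most 41.7 mm and 7.16 degrees, less where a joint would pass 70% of its speed; a pose out of reach is approached as far as the arm can. A call with a number of a shift or a turn outside -1 to 1 is refused whole. A call with a gripper value outside its range is refused whole. The fingers move at their own pace and stop on an object; "newtons" is the grip in N (left out, the last holds). Time passes only in rows, so rows that repeat a pose let the fingers close. It gives the time, the measured TCP pose, the force, the opening and the grip force at its end, in the units of the state.
- arm.read_state(): the state, without advancing time (a new reading comes with each control period).
- arm.get_image(name): name is "scene" or "side" or "wrist"; returns a dict with "image" (400x640x3 uint8, red, green, blue), "fx", "fy", "cx", "cy" (pixels), "camera_from_world" (4x4, takes a point from world to camera coordinates); the wrist camera has in their place "hand_eye" (4x4, takes a point from camera to tool coordinates, whose origin is the TCP and whose axes are the flange's). Camera axes: x right, y down, z forward; pixel columns grow to the right and rows downward; lengths in m; the calibration is good to about 2 mm. A picture is of the moment at which its call begins: read the wrist's pose just before it. There is no depth.
- arm.hand_in(): hands the job in; it is judged then, once.
Trained networks look in a picture, given as the dict that the camera call returned (one of the last four; its "shot" number tells which), for a name from the list of things; names that differ only in an ending like _2 or _b are one class to them, and where a whole thing is asked for, a point or a joint stands for the part that bears it (a point fixed in the world has none). Each returns a list of dicts, best first, with "conf" (0 to 1); they miss things now and then, are a little off and sometimes report something else, mostly with a low value. They report only what shows in the picture. A call takes as long as a camera call. They do not tell look-alikes from the thing itself.
- arm.recognise(query, picture): "extent" ([left, top, width, height] in pixels, round what is visible of it).
- arm.silhouettes(query, picture): "region" (400x640 bool, what is visible of it) and "extent" ([left, top, width, height] in pixels, round what is visible of it).
The state is a dict: "time": time; "qpos": joint angles; "dq": joint speeds; "effort": joint torques, N m; "ee_pos": TCP position; "orientation": TCP orientation; "force": force on the tool from outside, world axes, zero at the start; "moment": the same for the moment, N m; "finger_gap": finger opening in m; "grasp_force": force on a finger pad.
Only numpy, scipy, OpenCV 4.12 (cv2) and the standard library are available. Lean on these libraries where they do the work, as an engineer would, in place of code of your own. Each camera call takes 0.05 s, during which the arm holds its last target. There are 200 camera calls.

## Working session

There is one attempt and no reset: what is moved stays moved. The work goes in short steps, Python scripts to look and compute and a tool call to move; the robot and the scene stay as the last step left them, time stands still between calls to the robot, and variables do not carry over. Pictures are saved under pics/ and viewed, at most 10 in all, crops included, and the job is handed in when it is done.

Besides the shell and the picture viewer there is one more tool, called after "Emit:" as name([rows], argument=value, ...), one row to a line, values as JSON. step_arm: Moves the arm, as the interface text tells. Shift numbers are shares of 0.1 m and turn numbers shares of 180 degrees, none past 1 either way. Its arguments: {"type":"object","properties":{"moves":{"type":"array"},"newtons":{"type":"number"}},"required":["moves"]}

```bash
mkdir -p pics
cat > h.py <<'E'
import numpy as np,cv2,pickle
from workcell import arm
from scipy.spatial.transform import Rotation as R
def ray(p,u,v,st=None):
    d=np.array([(u-p['cx'])/p['fx'],(v-p['cy'])/p['fy'],1.])
    if 'camera_from_world' in p: T=np.linalg.inv(np.array(p['camera_from_world']))
    else:
        W=np.eye(4);W[:3,:3]=R.from_euler('xyz',st['orientation']).as_matrix();W[:3,3]=st['ee_pos'];T=W@np.array(p['hand_eye'])
    return T[:3,3],T[:3,:3]@d
def onz(p,u,v,z,st=None):
    o,d=ray(p,u,v,st);return o+d*(z-o[2])/d[2]
def save(n,p): cv2.imwrite(f'pics/{n}.png',p['image'][:,:,::-1])
E
python3 - <<'E'
from h import *
s=arm.read_state();print(s['time'],s['ee_pos'],s['orientation'],s['finger_gap'])
for n in ['scene','side']:
    p=arm.get_image(n);save(n,p)
    print(n,np.linalg.inv(p['camera_from_world'])[:3,3])
    for q,z in [('big_hollow',.035),('ball_hammer_head',.02),('mushroom_stake_top',.13),('ball_stake_top',.13),('flat_stake_top',.13),('square_hammer_head',.02),('barrel_mallet_head',.03)]:
        for r in arm.recognise(q,p)[:3]:
            l,t,w,h=r['extent'];print(q,round(r['conf'],2),np.round(r['extent']),onz(p,l+w/2,t+h/2,z).round(3))
E
```

```text
0.0 [0.2485836  0.59995297 0.24876147] [-3.13948800e+00 -1.67087653e-04  2.74876373e+00] 0.08506941272809657
scene [1.59793387 0.58125642 1.03337424]
big_hollow 0.76 [347. 207.  50.  31.] [0.5   0.291 0.035]
big_hollow 0.66 [357. 249.  48.  31.] [0.67  0.373 0.035]
ball_hammer_head 0.65 [203. 146.  56.  42.] [ 0.369 -0.33   0.02 ]
mushroom_stake_top 0.89 [300. 253.  34.  50.] [0.865 0.251 0.13 ]
mushroom_stake_top 0.61 [269. 204.  30.  43.] [0.713 0.081 0.13 ]
ball_stake_top 0.73 [203. 147.  51.  39.] [ 0.507 -0.239  0.13 ]
ball_stake_top 0.57 [314. 226.  32.  43.] [0.747 0.242 0.13 ]
flat_stake_top 0.85 [215. 185.  30.  45.] [ 0.699 -0.116  0.13 ]
square_hammer_head 0.7 [230. 153.  47.  39.] [ 0.374 -0.227  0.02 ]
barrel_mallet_head 0.87 [260. 157.  55.  49.] [ 0.393 -0.07   0.03 ]
side [ 0.05947037 -0.95292498  0.82306322]
big_hollow 0.91 [301. 163.  32.  23.] [0.633 0.343 0.035]
big_hollow 0.6 [264. 188.  36.  18.] [0.456 0.249 0.035]
ball_hammer_head 0.72 [258. 303. 126.  52.] [ 0.342 -0.327  0.02 ]
mushroom_stake_top 0.95 [338. 191.  38.  44.] [ 0.578 -0.069  0.13 ]
mushroom_stake_top 0.89 [354. 153.  30.  40.] [0.728 0.123 0.13 ]
ball_stake_top 0.82 [323. 168.  30.  39.] [0.59  0.082 0.13 ]
flat_stake_top 0.98 [374. 219.  40.  57.] [ 0.584 -0.252  0.13 ]
square_hammer_head 0.6 [248. 279. 111.  47.] [ 0.336 -0.232  0.02 ]
barrel_mallet_head 0.9 [234. 235. 113.  44.] [ 0.365 -0.062  0.03 ]
```

View pics/scene.png

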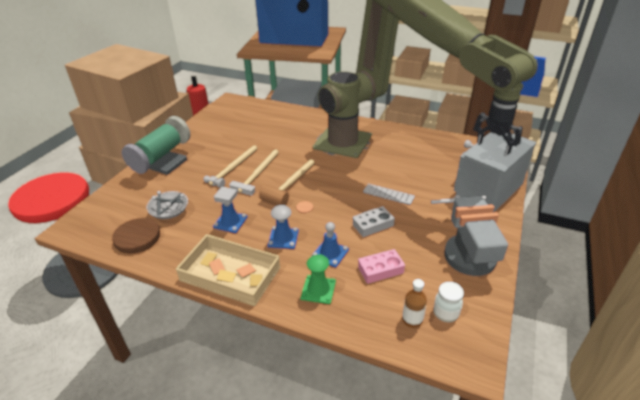

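View pics/side.png

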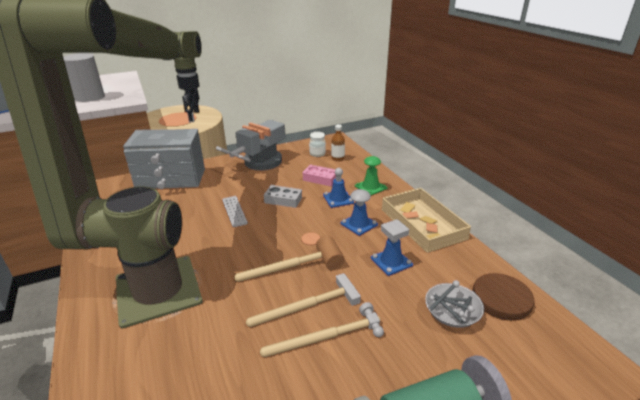

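The scene view shows the grey doming block at (372,221) and a pink decoy at (381,265). The blue mushroom stake is at about (283,225), the ball stake at (330,243), the flat stake at (229,205), and a green decoy at (318,278). The hammer heads are at (212,181), (240,187) and (273,195). The side view agrees: block (283,196), mushroom (359,210), hammer heads (372,318) and (348,290). I'll triangulate roughly, then go and look with the wrist camera.

```bash
cat >> h.py <<'E'
def tri(obs):
    A=np.zeros((3,3));b=np.zeros(3)
    for o,d in obs:
        d=d/np.linalg.norm(d);M=np.eye(3)-np.outer(d,d);A+=M;b+=M@o
    x=np.linalg.solve(A,b);return x,[round(float(np.linalg.norm(np.cross(x-o,d/np.linalg.norm(d)))),4) for o,d in obs]
def togo(t,yaw=None):
    s=arm.read_state();Rm=R.from_euler('xyz',s['orientation'])
    print('t',round(s['time'],2),'tcp',s['ee_pos'].round(4) if hasattr(s['ee_pos'],'round') else s['ee_pos'],'shift/0.1',(Rm.inv().apply(np.array(t)-s['ee_pos'])/.1).round(3))
    if yaw is not None: print('turn',((Rm.inv()*R.from_euler('xyz',[np.pi,0,yaw])).as_rotvec()/np.pi).round(3))
E
python3 - <<'E'
from h import *
a=arm.get_image('scene');b=arm.get_image('side')
for n,u,v in [('block',(372,221),(283,196)),('mush',(282,210),(360,196)),('ball',(212,181),(372,318)),('sq',(241,187),(348,290))]:
    print(n,tri([ray(a,*u),ray(b,*v)]))
c=np.hstack([cv2.resize(a['image'][160:260,195:295],(600,600),interpolation=3)[:, :400],cv2.resize(b['image'][260:360,300:400],(400,400),interpolation=3)[:400].copy() if 0 else cv2.resize(b['image'][260:360,320:387],(400,600),interpolation=3)])
cv2.imwrite('pics/c1.png',c[:,:,::-1])
w=arm.get_image('wrist');print(np.array(w['hand_eye']).round(3),w['fx'])
togo([.46,.30,.30],0)
E
```

```text
block (array([0.47098652, 0.28289967, 0.01628771]), [0.0007, 0.0007])
mush (array([0.63929859, 0.03177077, 0.11536148]), [0.0037, 0.0037])
ball (array([ 0.4729834 , -0.34825348,  0.01659645]), [0.0031, 0.0031])
sq (array([ 0.46412577, -0.23119148,  0.01228774]), [0.0007, 0.0007])
[[ 0.    -0.951 -0.31   0.079]
 [ 1.     0.     0.     0.001]
 [-0.    -0.31   0.951 -0.124]
 [ 0.     0.     0.     1.   ]] 312.3251868679082
t 0.95 tcp [0.2488 0.6005 0.25  ] shift/0.1 [-3.101 -1.968 -0.5  ]
turn [-0.    -0.     0.875]
```

View pics/c1.png

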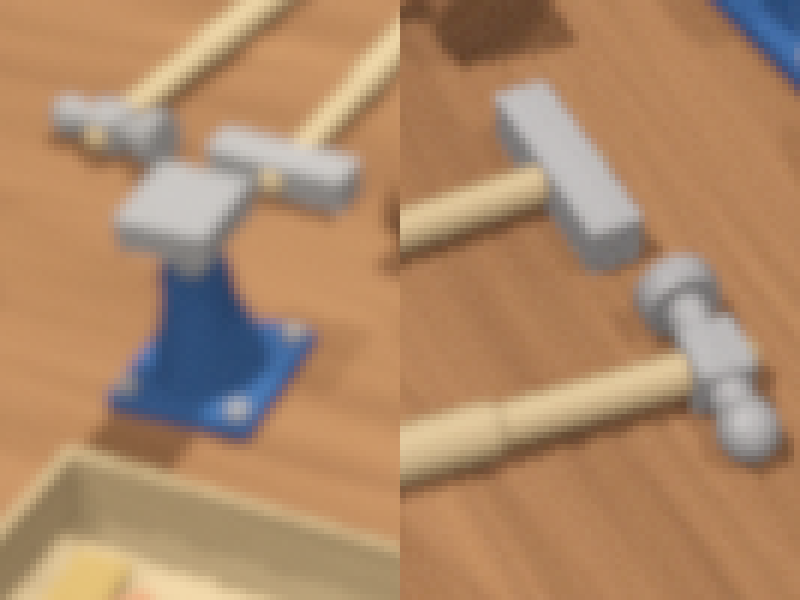

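The crop confirms it: the ball-pein hammer is the outer one, with its round face and ball at right (~(690,350)), and the square bar is the inner one.

Emit:
step_arm([
  [0,-0.1,-0.06,-0.1,0,0,0],
  [0,-0.3,-0.19,-0.2,0,0,0],
  [0,-0.5,-0.32,-0.3,0,0,0],
  [0,-0.7,-0.45,-0.4,0,0,0],
  [0,-0.9,-0.57,-0.5,0,0,0],
  [0,-1,-0.64,-0.5,0,0,0],
])

```text
time: 1.45
ee_pos: [0.3189, 0.5018, 0.3038]
orientation: [3.137, 0.002, 2.747]
force: [-0.7, -0.2, 0.9]
finger_gap: 0.0121
grasp_force: 0.0
```

Emit:
step_arm([
  [0,-0.2,-0.13,0,0,0,0],
  [0,-0.4,-0.26,0,0,0,0],
  [0,-0.6,-0.39,0,0,0,0],
  [0,-0.8,-0.52,0,0,0,0],
  [0,-1,-0.64,0,0,0,0],
])

```text
time: 1.87
ee_pos: [0.385, 0.4044, 0.3]
orientation: [-3.142, -0.0, 2.749]
force: [-0.4, 0.5, 0.9]
finger_gap: -0.0003
grasp_force: 0.0
```

Emit:
step_arm([
  [0,-0.2,-0.13,0.1,0,0,0],
  [0,-0.4,-0.26,0.3,0,0,0],
  [0,-0.6,-0.39,0.5,0,0,0],
  [0,-0.8,-0.52,0.7,0,0,0],
  [0,-0.95,-0.62,0.9,0,0,0],
  [0,-1.0,-0.66,1,0,0,0],
  [0,-1.0,-0.66,1,0,0,0],
  [0,-1.0,-0.66,1,0,0,0],
])

```text
time: 2.53
ee_pos: [0.4515, 0.3065, 0.2]
orientation: [-3.141, -0.001, 2.748]
force: [-1.2, 0.0, 0.0]
finger_gap: -0.0
grasp_force: 0.0
```

Run:
```python
from h import *
s=arm.read_state();w=arm.get_image('wrist');save('w1',w);pickle.dump((s,w),open('w1.pkl','wb'))
print(s['time'],s['ee_pos'],s['orientation'],s['finger_gap'],s['force'])
for r in arm.recognise('big_hollow',w): print(r)
```

```text
2.5333 [0.45146315 0.30650415 0.19997649] [-3.14140056e+00 -9.01853377e-04  2.74816388e+00] -3.5036712233219597e-07 [-1.19400093  0.02519116  0.01756131]
{'extent': [255.6, 130.7, 102.1, 124.7], 'conf': 0.94}
{'extent': [402.3, 253.2, 89.5, 100.0], 'conf': 0.66}
```

View pics/w1.png

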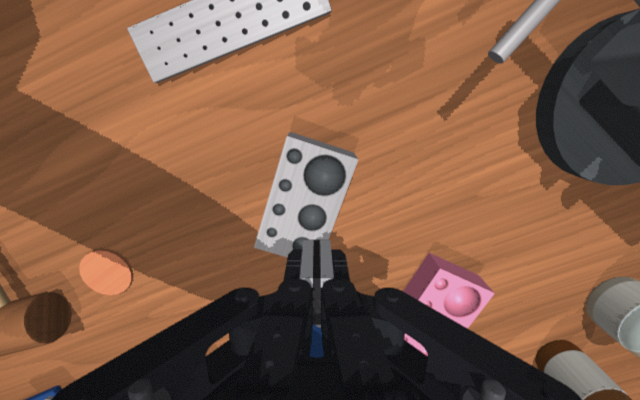

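The wrist view shows the largest hollow's mouth centred at (325,175). The closed fingertips are at about (316,241) and the pink decoy is at (455,295).

Run:
```python
from h import *
s,w=pickle.load(open('w1.pkl','rb'))
H=np.linalg.inv(w['hand_eye'])
for z in (.006,.019,.032):
    c=H@[0,0,z,1];print(z,c[:2]/c[2]*w['fx']+[w['cx'],w['cy']])
g=cv2.cvtColor(w['image'],6)[145:205,295:352]
m=(cv2.GaussianBlur(g,(3,3),0)<115).astype(np.uint8);n,l,st,ce=cv2.connectedComponentsWithStats(m)
print([(a.tolist(),(b+[295,145]).round(1)) for a,b in zip(st[1:],ce[1:]) if a[4]>100])
p=onz(w,325,175,.035,s);print(p)
togo([p[0],p[1],.089])
```

```text
0.006 [313.82145755 268.27478928]
0.019 [314.0041273  254.67707107]
0.032 [314.16064703 243.0259294 ]
[([25, 0, 32, 11, 198], array([340. , 148.3])), ([9, 10, 42, 41, 1339], array([324.2, 174.8]))]
[0.45117723 0.31689624 0.035     ]
t 2.63 tcp [0.452  0.3076 0.2017] shift/0.1 [0.045 0.081 1.127]
```

Emit:
step_arm([
  [0,0.04,0.08,0.1,0,0,0],
  [0,0.04,0.08,0.3,0,0,0],
  [0,0.04,0.08,0.5,0,0,0],
  [0,0.04,0.08,0.7,0,0,0],
  [0,0.04,0.08,0.85,0,0,0],
  [0,0.04,0.08,0.95,0,0,0],
  [0,0.04,0.08,1.0,0,0,0],
])

```text
time: 3.22
ee_pos: [0.4501, 0.316, 0.0986]
orientation: [-3.14, -0.001, 2.75]
force: [1.2, -0.7, -0.4]
finger_gap: -0.0
grasp_force: 0.0
```

Emit:
step_arm([
  [0,0,0,0.06,0,0,0],
  [0,0,0,0.1,0,0,0],
  [0,0,0,0.12,0,0,0],
  [0,0,0,0.12,0,0,0],
])

```text
time: 3.55
ee_pos: [0.4512, 0.3155, 0.0882]
orientation: [3.141, 0.0, 2.749]
force: [-0.2, -0.8, 0.1]
finger_gap: -0.0002
grasp_force: 0.0
```

Run:
```python
from h import *
w=arm.get_image('wrist');save('w2',w)
togo([.4512,.3169,.089])
```

```text
t 3.6 tcp [0.4514 0.3155 0.0885] shift/0.1 [ 0.007  0.012 -0.005]
```

View pics/w2.png

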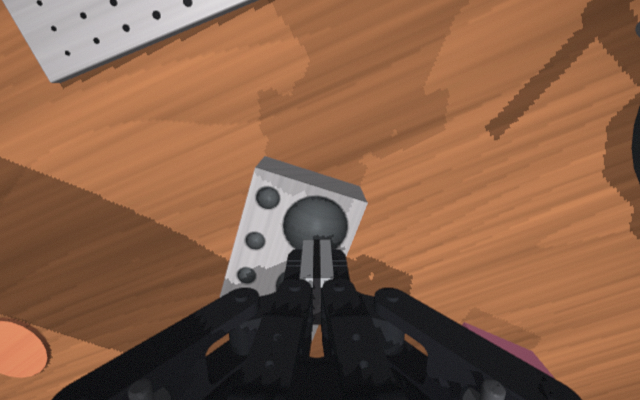

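The hollow is centred at (316,225), on the line of the fingertips. I'll hold here for over two seconds, then go up.

Emit:
step_arm([
  [0,0,0,0,0,0,0],
  [0,0,0,0,0,0,0],
  [0,0,0,0,0,0,0],
  [0,0,0,0,0,0,0],
  [0,0,0,0,0,0,0],
  [0,0,0,0,0,0,0],
  [0,0,0,0,0,0,0],
  [0,0,0,0,0,0,0],
  [0,0,0,0,0,0,0],
  [0,0,0,0,0,0,0],
  [0,0,0,0,0,0,0],
  [0,0,0,0,0,0,0],
  [0,0,0,0,0,0,0],
  [0,0,0,0,0,0,0],
  [0,0,0,0,0,0,0],
  [0,0,0,0,0,0,0],
  [0,0,0,0,0,0,0],
  [0,0,0,0,0,0,0],
])

```text
time: 5.1
ee_pos: [0.4511, 0.3153, 0.088]
orientation: [-3.142, -0.0, 2.749]
force: [0.8, 0.3, -0.0]
finger_gap: -0.0001
grasp_force: 0.0
```

Emit:
step_arm([
  [0,0,0,0,0,0,0],
  [0,0,0,0,0,0,0],
  [0,0,0,0,0,0,0],
  [0,0,0,0,0,0,0],
  [0,0,0,0,0,0,0],
  [0,0,0,0,0,0,0],
  [0,0,0,0,0,0,0],
  [0,0,0,0,0,0,0],
  [0,0,0,0,0,0,0],
  [0,0,0,0,0,0,0],
  [0,0,0,0,0,0,0],
  [0,0,0,0,0,0,0],
  [0,0,0,0,0,0,0],
  [0,0,0,0,0,0,0],
])

```text
time: 6.27
ee_pos: [0.4511, 0.3153, 0.088]
orientation: [-3.142, 0.0, 2.749]
force: [0.4, 0.6, -0.4]
finger_gap: 0.0001
grasp_force: 0.0
```

Emit:
step_arm([
  [0,0,0,-0.1,0,0,0],
  [0,0,0,-0.3,0,0,0],
  [0,0,0,-0.5,0,0,0],
  [0,0,0,-0.7,0,0,0],
  [0,0,0,-0.9,0,0,0],
  [0,0,0,-1,0,0,0],
])

```text
time: 6.77
ee_pos: [0.4523, 0.316, 0.1919]
orientation: [3.138, 0.003, 2.749]
force: [0.6, 0.1, -0.2]
finger_gap: -0.0002
grasp_force: 0.0
```

Emit:
step_arm([
  [0,0,0,-0.2,0,0,0],
  [0,0,0,-0.4,0,0,0],
  [0,0,0,-0.6,0,0,0],
  [0,0,0,-0.8,0,0,0],
  [0,0,0,-1,0,0,0],
])

```text
time: 7.18
ee_pos: [0.4508, 0.3152, 0.289]
orientation: [-3.141, -0.0, 2.749]
force: [0.1, 0.3, 0.4]
finger_gap: -0.0004
grasp_force: 0.0
```

Run:
```python
from h import *
togo([.46,-.335,.28])
```

```text
t 7.18 tcp [0.4508 0.3152 0.289 ] shift/0.1 [-2.573 -5.972  0.091]
```

Emit:
step_arm([
  [0,-0.07,-0.16,0,0,0,0],
  [0,-0.16,-0.37,0,0,0,0],
  [0,-0.25,-0.58,0,0,0,0],
  [0,-0.34,-0.79,0,0,0,0],
  [0,-0.43,-1,0,0,0,0],
])

```text
time: 7.6
ee_pos: [0.4522, 0.2055, 0.2881]
orientation: [-3.141, -0.0, 2.749]
force: [1.2, -0.1, -0.1]
finger_gap: 0.0001
grasp_force: 0.0
```

Emit:
step_arm([
  [0,-0.09,-0.2,0,0,0,0],
  [0,-0.17,-0.4,0,0,0,0],
  [0,-0.26,-0.6,0,0,0,0],
  [0,-0.34,-0.8,0,0,0,0],
  [0,-0.43,-1,0,0,0,0],
])

```text
time: 8.02
ee_pos: [0.4536, 0.0967, 0.2881]
orientation: [3.142, 0.0, 2.749]
force: [0.2, -0.2, -1.1]
finger_gap: -0.0
grasp_force: 0.0
```

Emit:
step_arm([
  [0,-0.09,-0.2,0,0,0,0],
  [0,-0.17,-0.4,0,0,0,0],
  [0,-0.26,-0.6,0,0,0,0],
  [0,-0.34,-0.8,0,0,0,0],
  [0,-0.43,-1,0,0,0,0],
])

```text
time: 8.43
ee_pos: [0.455, -0.0122, 0.2881]
orientation: [3.142, -0.0, 2.749]
force: [0.4, 0.9, 0.6]
finger_gap: -0.0001
grasp_force: 0.0
```

Emit:
step_arm([
  [0,-0.09,-0.2,0,0,0,0],
  [0,-0.17,-0.4,0,0,0,0],
  [0,-0.26,-0.6,0,0,0,0],
  [0,-0.34,-0.8,0,0,0,0],
  [0,-0.43,-1,0,0,0,0],
])

```text
time: 8.85
ee_pos: [0.4565, -0.121, 0.2881]
orientation: [3.142, -0.0, 2.749]
force: [-0.5, -0.4, -0.8]
finger_gap: -0.0004
grasp_force: 0.0
```

Emit:
step_arm([
  [0,-0.09,-0.2,0,0,0,0],
  [0,-0.17,-0.4,0,0,0,0],
  [0,-0.26,-0.6,0,0,0,0],
  [0,-0.34,-0.8,0,0,0,0],
  [0,-0.43,-1,0,0,0,0],
])

```text
time: 9.27
ee_pos: [0.458, -0.2299, 0.2881]
orientation: [3.142, -0.0, 2.749]
force: [-0.2, 0.6, -0.4]
finger_gap: 0.0001
grasp_force: 0.0
```

Emit:
step_arm([
  [0,-0.09,-0.2,0,0,0,0],
  [0,-0.17,-0.4,0,0,0,0],
  [0,-0.26,-0.6,0,0,0,0],
  [0,-0.34,-0.8,0,0,0,0],
  [0,-0.4,-0.93,0,0,0,0],
  [0,-0.43,-1,0,0,0,0],
  [0,-0.43,-1,0,0,0,0],
  [0,-0.43,-1,0,0,0,0],
  [0,-0.43,-1,0,0,0,0],
])

```text
time: 10.02
ee_pos: [0.4599, -0.3368, 0.288]
orientation: [3.141, -0.0, 2.75]
force: [-0.8, -0.0, -0.5]
finger_gap: -0.0003
grasp_force: 0.0
```

Run:
```python
from h import *
s=arm.read_state();w=arm.get_image('wrist');save('w3',w);pickle.dump((s,w),open('w3.pkl','wb'))
print(s['time'],s['ee_pos'],s['orientation'],s['qpos'])
for q in ['ball_hammer_head','mushroom_stake_top']:
  for r in arm.recognise(q,w): print(q,r)
```

```text
10.0167 [ 0.45986687 -0.33684712  0.28797985] [ 3.14113539e+00 -2.98703646e-04  2.74955940e+00] [-7.26518098e-01 -7.32909383e-02  1.78752615e+00  3.37305689e-04
  1.42778971e+00 -1.90532925e+00]
ball_hammer_head {'extent': [250.7, 4.2, 96.6, 178.7], 'conf': 0.68}
ball_hammer_head {'extent': [473.9, 1.7, 110.3, 125.3], 'conf': 0.68}
mushroom_stake_top {'extent': [575.4, 131.2, 64.6, 90.1], 'conf': 0.89}
```

View pics/w3.png

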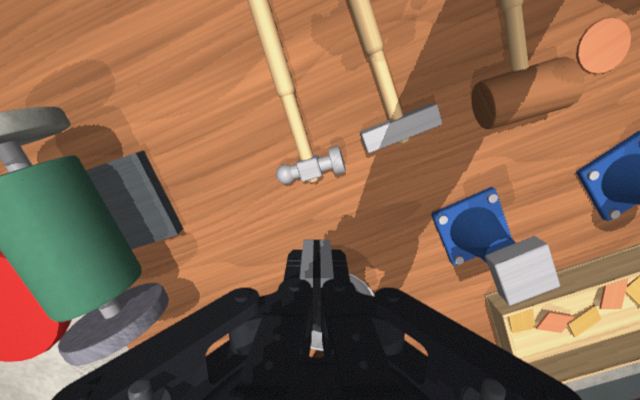

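The hammer lies with its ball at (284,174), face at (338,160) and head middle with the handle eye at (310,169). The square hammer is at (400,128), the flat stake at (520,265), and the motor stays well to the left.

Run:
```python
from h import *
s,w=pickle.load(open('w3.pkl','rb'))
for u in [(309,168),(284,174),(338,161),(400,128)]: print(onz(w,*u,.022,s).round(4))
p=onz(w,309.5,168,.025,s);togo([p[0],p[1],.088])
```

```text
[ 0.4688 -0.3491  0.022 ]
[ 0.4638 -0.3819  0.022 ]
[ 0.4745 -0.3116  0.022 ]
[ 0.4651 -0.2263  0.022 ]
t 10.17 tcp [ 0.4599 -0.3369  0.2882] shift/0.1 [-0.121 -0.072  2.002]
```

Emit:
step_arm([
  [0,-0.06,-0.04,0.1,0,0,0],
  [0,-0.12,-0.07,0.3,0,0,0],
  [0,-0.12,-0.07,0.5,0,0,0],
  [0,-0.12,-0.07,0.7,0,0,0],
  [0,-0.12,-0.07,0.9,0,0,0],
  [0,-0.12,-0.07,1,0,0,0],
])

```text
time: 10.67
ee_pos: [0.4672, -0.3477, 0.1841]
orientation: [3.14, -0.005, 2.749]
force: [-0.4, 0.8, -1.4]
finger_gap: -0.0003
grasp_force: 0.0
```

Emit:
step_arm([
  [0,0,0,0.15,0,0,0],
  [0,0,0,0.3,0,0,0],
  [0,0,0,0.45,0,0,0],
  [0,0,0,0.6,0,0,0],
  [0,0,0,0.75,0,0,0],
  [0,0,0,0.85,0,0,0],
  [0,0,0,0.95,0,0,0],
  [0,0,0,1,0,0,0],
  [0,0,0,1,0,0,0],
  [0,0,0,1,0,0,0],
])

```text
time: 11.5
ee_pos: [0.4684, -0.3489, 0.0882]
orientation: [-3.141, 0.0, 2.749]
force: [0.3, -0.8, -0.2]
finger_gap: 0.0002
grasp_force: 0.0
```

Run:
```python
from h import *
w=arm.get_image('wrist');save('w4',w)
togo([.4688,-.3491,.088])
```

```text
t 11.55 tcp [ 0.4686 -0.3492  0.0888] shift/0.1 [-0.001  0.001  0.008]
```

View pics/w4.png

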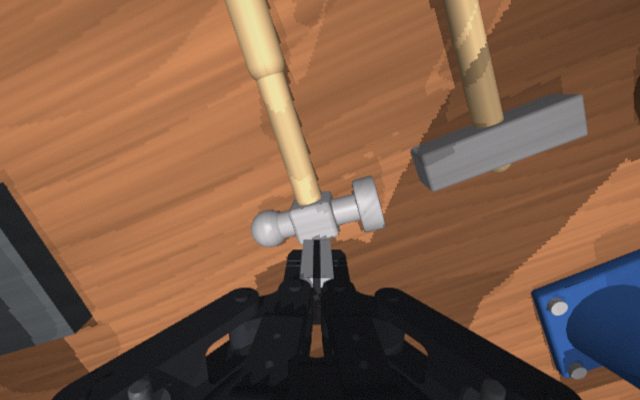

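The head's middle, at (316,219), is right ahead of the fingertips, which are clear of it. I'll hold, then rise.

Emit:
step_arm([
  [0,0,0,0,0,0,0],
  [0,0,0,0,0,0,0],
  [0,0,0,0,0,0,0],
  [0,0,0,0,0,0,0],
  [0,0,0,0,0,0,0],
  [0,0,0,0,0,0,0],
  [0,0,0,0,0,0,0],
  [0,0,0,0,0,0,0],
  [0,0,0,0,0,0,0],
  [0,0,0,0,0,0,0],
  [0,0,0,0,0,0,0],
  [0,0,0,0,0,0,0],
  [0,0,0,0,0,0,0],
  [0,0,0,0,0,0,0],
  [0,0,0,0,0,0,0],
  [0,0,0,0,0,0,0],
  [0,0,0,0,0,0,0],
  [0,0,0,0,0,0,0],
])

```text
time: 13.05
ee_pos: [0.4682, -0.3488, 0.088]
orientation: [-3.142, -0.0, 2.749]
force: [-0.9, -0.8, 0.5]
finger_gap: -0.0002
grasp_force: 0.0
```

Emit:
step_arm([
  [0,0,0,0,0,0,0],
  [0,0,0,0,0,0,0],
  [0,0,0,0,0,0,0],
  [0,0,0,0,0,0,0],
  [0,0,0,0,0,0,0],
  [0,0,0,0,0,0,0],
  [0,0,0,0,0,0,0],
  [0,0,0,0,0,0,0],
  [0,0,0,0,0,0,0],
  [0,0,0,0,0,0,0],
  [0,0,0,0,0,0,0],
  [0,0,0,0,0,0,0],
  [0,0,0,0,0,0,0],
  [0,0,0,0,0,0,0],
])

```text
time: 14.22
ee_pos: [0.4682, -0.3488, 0.088]
orientation: [-3.142, 0.0, 2.749]
force: [0.1, -1.2, 0.5]
finger_gap: -0.0
grasp_force: 0.0
```

Emit:
step_arm([
  [0,0,0,-0.1,0,0,0],
  [0,0,0,-0.3,0,0,0],
  [0,0,0,-0.5,0,0,0],
  [0,0,0,-0.7,0,0,0],
  [0,0,0,-0.9,0,0,0],
  [0,0,0,-1,0,0,0],
])

```text
time: 14.72
ee_pos: [0.4692, -0.3497, 0.192]
orientation: [-3.14, 0.005, 2.749]
force: [0.0, -0.1, 0.3]
finger_gap: -0.0002
grasp_force: 0.0
```

Emit:
step_arm([
  [0,0,0,-0.2,0,0,0],
  [0,0,0,-0.4,0,0,0],
  [0,0,0,-0.6,0,0,0],
  [0,0,0,-0.8,0,0,0],
  [0,0,0,-1,0,0,0],
])

```text
time: 15.13
ee_pos: [0.468, -0.3486, 0.289]
orientation: [3.141, -0.0, 2.749]
force: [0.8, -0.7, 0.8]
finger_gap: 0.0001
grasp_force: 0.0
```

Emit:
step_arm([
  [0,0,0,-0.2,0,0,0],
  [0,0,0,-0.4,0,0,0],
  [0,0,0,-0.6,0,0,0],
  [0,0,0,-0.6,0,0,0],
])

```text
time: 15.47
ee_pos: [0.4692, -0.3497, 0.3536]
orientation: [-3.139, 0.008, 2.749]
force: [0.9, -0.0, 1.2]
finger_gap: -0.0002
grasp_force: 0.0
```

Run:
```python
from h import *
togo([.61,.035,.34])
```

```text
t 15.47 tcp [ 0.4692 -0.3497  0.3536] shift/0.1 [0.173 4.093 0.123]
```

Over to the mushroom stake, at about 0.35 m height.

Emit:
step_arm([
  [0,0.01,0.15,0,0,0,0],
  [0,0.02,0.35,0,0,0,0],
  [0,0.03,0.55,0,0,0,0],
  [0,0.04,0.78,0,0,0,0],
  [0,0.05,1,0,0,0,0],
])

```text
time: 15.88
ee_pos: [0.5016, -0.2525, 0.3459]
orientation: [3.141, -0.003, 2.749]
force: [0.4, 0.2, -0.8]
finger_gap: -0.0001
grasp_force: 0.0
```

Emit:
step_arm([
  [0,0.01,0.2,0,0,0,0],
  [0,0.02,0.4,0,0,0,0],
  [0,0.03,0.6,0,0,0,0],
  [0,0.04,0.8,0,0,0,0],
  [0,0.05,1,0,0,0,0],
])

```text
time: 16.3
ee_pos: [0.5351, -0.1581, 0.3459]
orientation: [3.141, -0.003, 2.749]
force: [0.6, -0.2, -0.8]
finger_gap: -0.0002
grasp_force: 0.0
```

Emit:
step_arm([
  [0,0.01,0.2,0,0,0,0],
  [0,0.02,0.4,0,0,0,0],
  [0,0.03,0.6,0,0,0,0],
  [0,0.04,0.8,0,0,0,0],
  [0,0.05,1,0,0,0,0],
])

```text
time: 16.72
ee_pos: [0.5686, -0.0639, 0.3458]
orientation: [-3.141, -0.003, 2.749]
force: [0.7, -0.7, 0.4]
finger_gap: -0.0001
grasp_force: 0.0
```

Emit:
step_arm([
  [0,0.01,0.2,0,0,0,0],
  [0,0.02,0.4,0,0,0,0],
  [0,0.03,0.6,0,0,0,0],
  [0,0.04,0.8,0,0,0,0],
  [0,0.05,0.95,0,0,0,0],
  [0,0.05,1,0,0,0,0],
  [0,0.05,1,0,0,0,0],
  [0,0.05,1,0,0,0,0],
])

```text
time: 17.38
ee_pos: [0.6025, 0.0283, 0.3473]
orientation: [-3.141, -0.001, 2.749]
force: [1.5, 0.0, 0.1]
finger_gap: -0.0001
grasp_force: 0.0
```

Run:
```python
from h import *
s=arm.read_state();w=arm.get_image('wrist');save('w5',w);pickle.dump((s,w),open('w5.pkl','wb'))
print(s['time'],s['ee_pos'],s['orientation'])
for q in ['mushroom_stake_top','ball_stake_top','flat_stake_top']:
  for r in arm.recognise(q,w): print(q,r)
```

```text
17.3833 [0.60249894 0.02833274 0.34733126] [-3.14070983e+00 -9.61467708e-04  2.74913223e+00]
mushroom_stake_top {'extent': [437.9, 180.1, 105.8, 92.2], 'conf': 0.68}
ball_stake_top {'extent': [399.7, 95.7, 86.4, 74.1], 'conf': 0.93}
flat_stake_top {'extent': [147.6, 182.0, 100.0, 98.3], 'conf': 0.69}
```

View pics/w5.png

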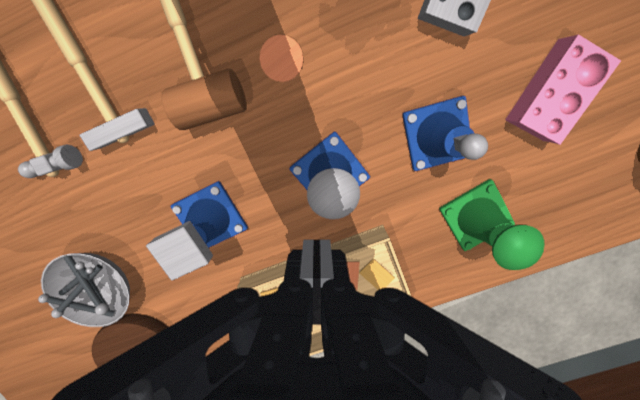

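The blue mushroom stake's dome is centred at (333,194), with base bolts at (297,170), (362,177) and (333,140). The ball stake is at (473,146), the flat stake at (180,252), and the green decoy at (517,247).

Run:
```python
from h import *
s,w=pickle.load(open('w5.pkl','rb'))
print(onz(w,333,194,.115,s),onz(w,329.5,173.5,.014,s))
p=(onz(w,333,194,.115,s)+onz(w,329.5,173.5,.014,s))/2
togo([p[0],p[1],.184])
```

```text
[0.64450787 0.03376452 0.115     ] [0.6448246  0.03343024 0.014     ]
t 17.58 tcp [0.6026 0.0276 0.3481] shift/0.1 [-0.365  0.217  1.641]
```

Both estimates agree to within a millimetre: (0.645, 0.034). I'll move across, then down.

Emit:
step_arm([
  [0,-0.18,0.1,0,0,0,0],
  [0,-0.36,0.22,0.1,0,0,0],
  [0,-0.36,0.22,0.25,0,0,0],
  [0,-0.36,0.22,0.4,0,0,0],
  [0,-0.36,0.22,0.55,0,0,0],
  [0,-0.36,0.22,0.7,0,0,0],
  [0,-0.36,0.22,0.8,0,0,0],
  [0,-0.36,0.22,0.8,0,0,0],
])

```text
time: 18.25
ee_pos: [0.6425, 0.0348, 0.2639]
orientation: [-3.139, -0.006, 2.749]
force: [-0.5, -0.3, -0.3]
finger_gap: 0.0001
grasp_force: 0.0
```

Emit:
step_arm([
  [0,0,0,0.15,0,0,0],
  [0,0,0,0.3,0,0,0],
  [0,0,0,0.45,0,0,0],
  [0,0,0,0.6,0,0,0],
  [0,0,0,0.7,0,0,0],
  [0,0,0,0.78,0,0,0],
  [0,0,0,0.82,0,0,0],
  [0,0,0,0.83,0,0,0],
  [0,0,0,0.83,0,0,0],
])

```text
time: 19.0
ee_pos: [0.6447, 0.035, 0.1851]
orientation: [3.142, 0.0, 2.749]
force: [0.4, -0.6, -0.5]
finger_gap: 0.0
grasp_force: 0.0
```

Run:
```python
from h import *
w=arm.get_image('wrist');save('w6',w)
togo([.6447,.0336,.184])
```

```text
t 19.05 tcp [0.6449 0.035  0.1857] shift/0.1 [-0.003 -0.014  0.017]
```

View pics/w6.png

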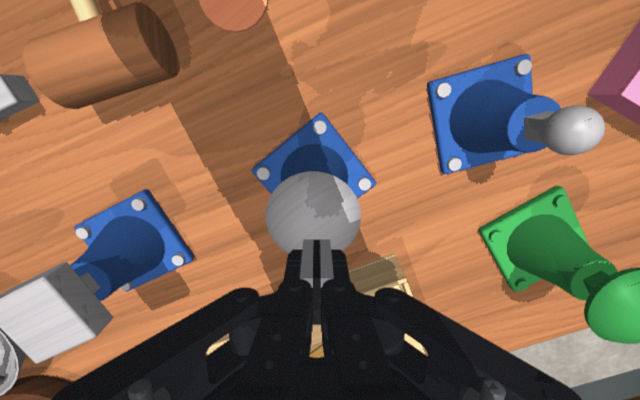

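The fingertips are over the dome, whose centre is at about (313,217), and clear of it. I'll hold, then hand in.

Emit:
step_arm([
  [0,0,0,0,0,0,0],
  [0,0,0,0,0,0,0],
  [0,0,0,0,0,0,0],
  [0,0,0,0,0,0,0],
  [0,0,0,0,0,0,0],
  [0,0,0,0,0,0,0],
  [0,0,0,0,0,0,0],
  [0,0,0,0,0,0,0],
  [0,0,0,0,0,0,0],
  [0,0,0,0,0,0,0],
  [0,0,0,0,0,0,0],
  [0,0,0,0,0,0,0],
  [0,0,0,0,0,0,0],
  [0,0,0,0,0,0,0],
  [0,0,0,0,0,0,0],
  [0,0,0,0,0,0,0],
  [0,0,0,0,0,0,0],
  [0,0,0,0,0,0,0],
])

```text
time: 20.55
ee_pos: [0.6445, 0.035, 0.185]
orientation: [3.142, -0.0, 2.749]
force: [0.3, -0.1, -0.1]
finger_gap: 0.0002
grasp_force: 0.0
```

Emit:
step_arm([
  [0,0,0,0,0,0,0],
  [0,0,0,0,0,0,0],
  [0,0,0,0,0,0,0],
  [0,0,0,0,0,0,0],
  [0,0,0,0,0,0,0],
  [0,0,0,0,0,0,0],
  [0,0,0,0,0,0,0],
  [0,0,0,0,0,0,0],
  [0,0,0,0,0,0,0],
  [0,0,0,0,0,0,0],
  [0,0,0,0,0,0,0],
  [0,0,0,0,0,0,0],
  [0,0,0,0,0,0,0],
  [0,0,0,0,0,0,0],
  [0,0,0,0,0,0,0],
  [0,0,0,0,0,0,0],
])

```text
time: 21.88
ee_pos: [0.6445, 0.035, 0.185]
orientation: [3.142, 0.0, 2.749]
force: [-0.7, 0.1, 0.8]
finger_gap: 0.0001
grasp_force: 0.0
```

```bash
python3 -c "
from h import *
togo([.6447,.0336,.184]);print(arm.hand_in())"
```

```text
t 21.88 tcp [0.6445 0.035  0.185 ] shift/0.1 [-0.007 -0.012  0.01 ]
the job is handed in; nothing more can be done
None
```

I pointed at the largest hollow, the ball-pein hammer head and the mushroom stake in that order, holding each over 2 s about 3.5 cm above with no sign of contact, and handed in at 21.9 s still pointing at the mushroom stake; no verdict came back.

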